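# Close the hinge jig and hold the pin through both bushings

## Task

Turn the jig's hand crank clockwise until it stops, which brings the sliding lower bushing in line under the fixed upper one. Then take the long headed pin from the rack, thread it tip first down through the upper bushing and on through the lower one, until its tip shows a little below the lower bushing, and finish while still holding it there, hanging clear of the jig's base plate, so that a retaining ring can be clipped on. Leave the two shorter pins in the rack.

Things in the scene. Friction and masses are not known exactly. Their poses are not given: they have to be found in the camera images.
- crank (a joint): hand crank on top of the jig's grey gear box (the box stands at the jig's -y end), vertical axis, rad. 0 = at its hard stop, lower bushing in line with the upper; larger = wound open, anticlockwise seen from above. It starts 1.2 to 2 turns open. One clockwise turn (-6.28) moves the lower bushing 12 mm along the jig's -y. It turns easily (about 0.06 N m), stays where it is left and cannot be driven from the slide
- slide (a joint): position of the aluminium slide with the lower bushing, m along the jig's +y; 0 = in line under the upper bushing; geared to the crank, moves only with it
- crank_axis (a point): point on the crank's vertical axis at the height of the middle of its grip, 104 mm above the table
- crank_grip (a point): centre of the crank's black upright cylindrical grip, 18 mm diameter, 48 mm tall (80 to 128 mm above the table), 50 mm from the crank axis. It spins freely on its spindle, so a gripper may keep its heading while going round. The crank arm lies below it, top 74 mm above the table
- jig: hinge-pin jig, fixed to the table: steel base plate 170 (x) by 290 (y) by 12 mm, origin at the centre of its underside. The pin's bore axis is vertical at x +30, y +80 mm in this frame, the crank axis at x 0, y -85 mm. A grey column on the -x side carries the upper arm
- upper_bore (a point): centre of the mouth (top face) of the fixed upper bushing, 140 mm above the table; bronze-lined through bore 16 mm diameter in a 50 mm square eye 22 mm thick (underside at 118 mm), axis vertical
- lower_bore (a point): centre of the mouth (top face) of the lower bushing on the slide, 79 mm above the table; same 16 mm bore, 22 mm thick, so its underside is 57 mm above the table and 45 mm above the base plate, nothing in between
- pin_head (a point): centre of the head of the long pin: plain steel shank 14 mm diameter, 150 mm long, with a tip tapering to 10 mm over 5 mm, and on top a dark cylindrical head 22 mm diameter, 36 mm tall; 0.28 kg, mass varies. This point is 168 mm above the tip, on the axis; frame z points from tip to head. It stands upright in the rack, this point 176 mm above the table
- pin_tip (a point): the lower end of the long pin, on its axis; starts 8 mm above the table in its socket
- rack: dark steel block 210 (x) by 60 by 48 mm high, fixed, origin at the centre of its underside; three sockets 40 mm deep, 15 mm wide at x -75, 0, +75 mm. The long pin and the two shorter ones stand in them in any order
- stub_center (a point): centre of the short headed pin in the rack (same head and thickness, only 106 mm long in all); not to be used
- dowel_center (a point): centre of the plain headless pin in the rack (14 mm diameter, 110 mm long); not to be used
Not all that is in view belongs to the job. What is shaped like the part that bears pin_head but yellow is not meant.

How it is judged:
By the outcome, as a careful person would: the job done as asked, in the order asked, and still so for the second after the job is handed in, while the arm keeps its last pose, push and grip.
It also fails if it takes over 67 s, if anything falls off the work surface, if the arm or the gripper's body presses on something with over 40 N, if the wrist force passes 120 N, or if a joint passes its speed limit or range.

## Robot

A 6-joint arm with a two-finger parallel gripper is mounted at the origin on the work surface. World frame = base frame: x ahead of the robot, y to its left, z up, the work surface at z = 0. Lengths are in m, angles in rad, forces in N, time in s.
With the tool pointing down it reaches from about 0.25 to 0.725 m from the base axis. Payload 4 kg.
Tool frame: the origin (TCP) lies on the centre line of the jaws, within the pads' length; the fingertips stand ahead of it and the grasp point (between the pads) lies 11 mm behind it (bot.tip_extent is the z of the fingertips in the tool frame, in m); z points along the fingers, y is the direction in which the jaws open and shut (so a half turn about z gives the same grasp; the last joint's range is limited). The gripper opens to 85 mm and grips with 20 to 120 N. Pads are 22 mm wide; open, the fingers measure 114 mm over their backs; the gripper's body (76 mm by 85 mm) begins 54 mm behind the grasp point. The pads swing forward as they close: fully open they stand 13 mm farther back than shut.
Start: joints at [-1.121, 0.241, 0.005, 1.335, 0, 1.571], TCP at [0.217, -0.45, 0.239] pointing down, gripper open.
Joint ranges: [-2.72, 2.72], [-1.05, 1.87], [-1.09, 1.28], [-1.99, 2.15], [-1.42, 1.44], [-3.14, 3.14]. Speed limits (rad/s): [2.79, 2.79, 3.14, 3.14, 3.14, 3.14].

## Interface

Orientations are given as a unit quaternion [x, y, z, w].
In Python, from workcell import bot gives the robot as it stands.
- The arm moves only by the shell command python3 -m jog 'ROWS'. ROWS is JSON, a list that holds one entry, the list of rows, each a list of 7 numbers: the shift along the world's x, y, z in m, then the turn, a rotation vector about the world's x, y, z in degrees, then the closure in counts, from 0 (fully open) to 255 (shut). In form: [[[tx, ty, tz, ax, ay, az, fingers], ...]]. A call has 1 to 10 rows; each row is the pose to reach, as a shift and turn from the pose commanded when the call began; what a row does not reach only later rows make up. A row lasts 1/12 s, in which the tool goes at most 41.7 mm and 7.16 degrees, less where a joint would pass 70% of its speed; a pose out of reach is approached as far as the arm can. A call with a gripper value outside its range is refused whole. The fingers move at their own pace and stop on an object; the grip force is fixed at half the most. Time passes only in rows, so rows that repeat a pose let the fingers close. It gives the time, the measured TCP pose, the force and the opening at its end, in the units of the state.
- bot.get_obs(): the state, without advancing time (a new reading comes with each control period).
- bot.camera(name): name is "scene" or "top"; returns the picture (384x512x3 uint8, blue, green, red); there is no depth.
- bot.camera_model(name): a dict with "K" (3x3 intrinsics, pixels), "k1" (the pictures are not rectified: a ray, as slopes to the right and down, at radius r is drawn at 1 + k1 r^2 times it, then the intrinsics apply), "T" (4x4, takes a point from camera to world coordinates). Camera axes: x right, y down, z forward; pixel columns grow to the right and rows downward; lengths in m; the calibration is good to about 2 mm. A picture is of the moment at which its call begins. camera_model takes no time and is no camera call.
- bot.job_done(): hands the job in, once; it reports no verdict.
The state is a dict: "clock": time; "joint_pos": joint angles; "joint_vel": joint speeds; "tau": joint torques, N m; "eef_pos": TCP position; "tool_rot": TCP orientation; "ft_force": force on the tool from outside, world axes, zero at the start; "ft_torque": the same for the moment, N m; "grip_width": finger opening in m.
Only numpy, scipy, OpenCV 4.12 (cv2) and the standard library are available. Lean on these libraries where they do the work, as an engineer would, in place of code of your own. Each camera call takes 0.05 s, during which the arm holds its last target. There are 200 camera calls.

## Working session

There is one attempt and no reset: what is moved stays moved. The work goes in short steps, Python scripts to look and compute and a shell command to move; the robot and the scene stay as the last step left them, time stands still between calls to the robot, and variables do not carry over. Pictures are saved under pics/ and viewed, about 8 in all and at most 12, crops included, and the job is handed in when it is done.

```bash
ls; mkdir -p pics; cat > h.py <<'E'
import numpy as np, cv2
from workcell import bot
def ray(n,u,v):
    m=bot.camera_model(n);K=np.array(m["K"]);T=np.array(m["T"])
    d=np.array([(u-K[0,2])/K[0,0],(v-K[1,2])/K[1,1]]);s=d.copy()
    for _ in range(20): s=d/(1+m["k1"]*(s@s))
    return T[:3,3],T[:3,:3]@np.array([s[0],s[1],1])
def onz(n,u,v,z):
    o,r=ray(n,u,v);return (o+r*(z-o[2])/r[2])[:2].round(4)
def tri(a,b):
    (o,r),(p,q)=ray(*a),ray(*b)
    t=np.linalg.lstsq(np.c_[r,-q],p-o,rcond=None)[0]
    A,B=o+r*t[0],p+q*t[1];return ((A+B)/2).round(4),np.linalg.norm(A-B).round(4)
def proj(n,P):
    m=bot.camera_model(n);T=np.linalg.inv(np.array(m["T"]));c=T[:3,:3]@np.array(P)+T[:3,3]
    s=c[:2]/c[2];s=s*(1+m["k1"]*(s@s));K=np.array(m["K"]);return (K[:2,:2]@s+K[:2,2]).round(1)
E
python3 - <<'E'
from h import *
o=bot.get_obs();print(o, bot.tip_extent)
for n in("top","scene"):
    im=bot.camera(n);cv2.imwrite(f"pics/{n}0.png",im);m=bot.camera_model(n);print(n,np.array(m["T"]).round(3).tolist(),m["K"],m["k1"])
a=[cv2.imread(f"pics/{n}0.png") for n in("top","scene")]
for n,i in zip(("top","scene"),a): cv2.imwrite(f"pics/{n}0b.png",cv2.resize(i,(800,600),interpolation=cv2.INTER_CUBIC))
E
```

```text
pics
{'clock': 0.0, 'joint_pos': array([-1.12102145e+00,  2.41412227e-01,  3.72489045e-03,  1.33521147e+00,
       -2.28676109e-05,  1.57079692e+00]), 'joint_vel': array([-0.00030578,  0.0004429 , -0.00083801, -0.00069004,  0.00041503,
       -0.0004007 ]), 'tau': array([ 4.05838982e-04, -3.72320902e+01,  2.52405417e+01,  1.70229084e-02,
        1.12695411e-04,  1.28329893e-05]), 'eef_pos': array([ 0.2171058 , -0.44971716,  0.23841358]), 'tool_rot': array([ 9.74818739e-01,  2.22996236e-01, -2.45568606e-04, -1.02221668e-03]), 'ft_force': array([-0.21431606,  0.195058  , -0.22701147]), 'ft_torque': array([-0.00535371, -0.05770358, -0.06651874]), 'grip_width': 0.08556295303856971} 0.008
top [[0.057, -0.973, 0.222, 0.318], [-0.998, -0.055, 0.015, 0.044], [-0.002, -0.222, -0.975, 1.037], [0.0, 0.0, 0.0, 1.0]] [[368.10580321   0.         251.60751163]
 [  0.         368.10580321 187.01198754]
 [  0.           0.           1.        ]] -0.06298165653531508
scene [[0.106, 0.639, -0.762, 1.299], [0.994, -0.053, 0.094, -0.063], [0.02, -0.767, -0.641, 0.747], [0.0, 0.0, 0.0, 1.0]] [[486.77693295   0.         252.10140729]
 [  0.         486.77693295 189.43691244]
 [  0.           0.           1.        ]] -0.10957107556402221
```

View pics/top0b.png

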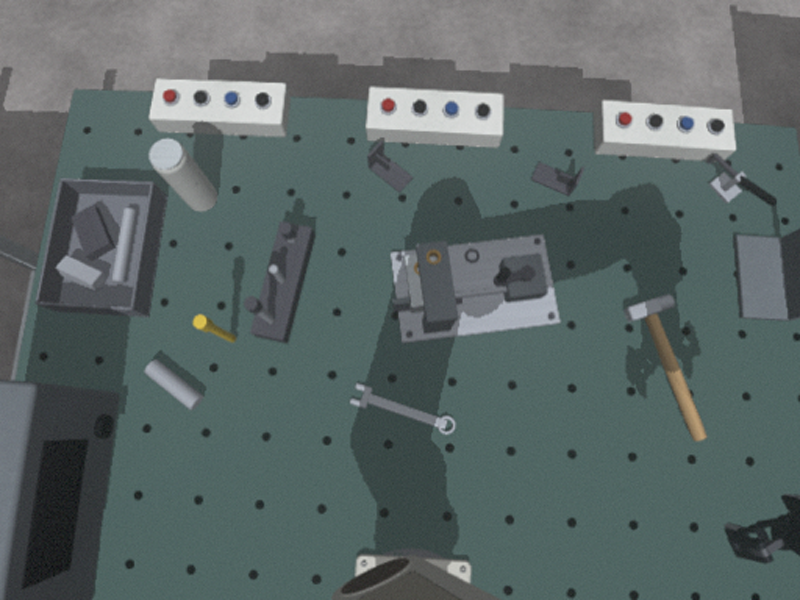

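View pics/scene0b.png

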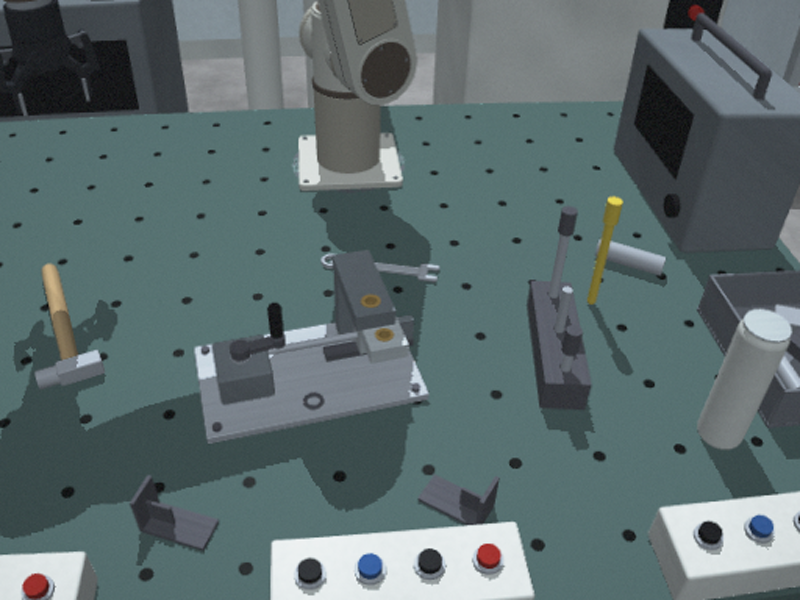

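The top view shows the rack at (285,280) in 800x600 pixels, the jig at (475,285), and the crank at about (515,270). There are four pin candidates in the scene view:
- Dark tall head at (568,213), standing in the rack. This is the long pin.
- Yellow pin at (613,205), a decoy outside the rack.
- Dowel at (566,295).
- Stub at (572,335).

I'll confirm this in an enlarged crop.

```bash
python3 - <<'E'
from h import *
t=cv2.imread("pics/top0.png");s=cv2.imread("pics/scene0.png")
def c(i,u,v,w,h,k):return cv2.resize(i[v:v+h,u:u+w],(w*k,h*k),interpolation=cv2.INTER_CUBIC)
# top jig 245..365,145..220 ; top rack 150..210,135..225; scene jig 120..280,155..285; scene rack
a=np.hstack([c(t,150,135,55,90,3),c(t,245,140,120,90,3),c(s,330,120,75,90,3)])
b=c(s,120,155,165,100,4)
f=np.zeros((270+400,max(a.shape[1],b.shape[1]),3),np.uint8);f[:270,:a.shape[1]]=a;f[270:,:b.shape[1]]=b
f=cv2.convertScaleAbs(f[:600+70],alpha=1.5);print(f.shape);cv2.imwrite("pics/c1.png",cv2.resize(f[:],None,fx=.89,fy=.89))
E
```

```text
(670, 750, 3)
```

View pics/c1.png

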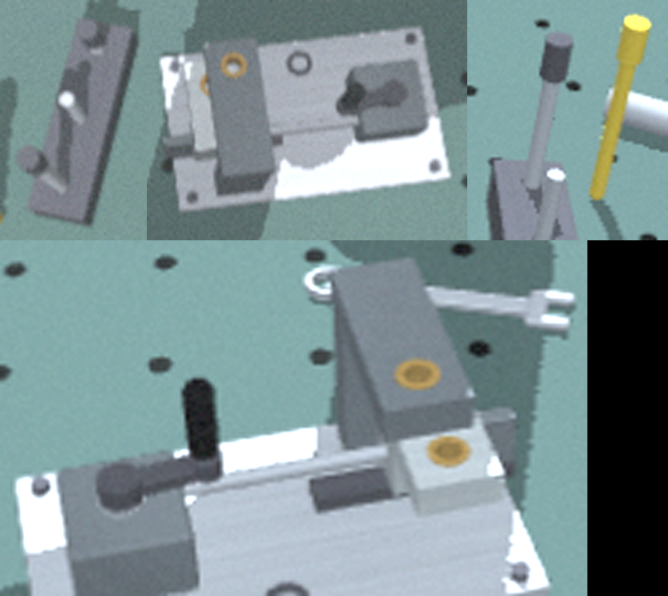

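```bash
cat > m.py <<'E'
from h import *
def bronze(n,im):
    h=cv2.cvtColor(im,cv2.COLOR_BGR2HSV);m=cv2.inRange(h,(8,110,60),(24,255,255))
    k,l,st,c=cv2.connectedComponentsWithStats(m)
    return [(st[i].tolist()) for i in range(1,k) if st[i][4]>8]
E
python3 - <<'E'
from m import *
t=cv2.imread("pics/top0.png");s=cv2.imread("pics/scene0.png")
for n,i in(("top",t),("scene",s)):print(n,bronze(n,i))
U=("top",277.2,164.7);S=("scene",237.4,192.6)
print("upper",onz(*U,.14),onz(*S,.14),tri(U,S))
print("lower",onz("scene",245.8,214.3,.079))
print("grip",onz("top",321,176,.128),onz("scene",175.6,195.2,.128))
print("hub",onz("top",392-.0-245+100+.0+92.1-1.9-0,175.5,.08),onz("scene",153.7,223,.08))
print("pin",onz("top",162,195,.194),onz("scene",364.8,135,.194),tri(("top",162,195),("scene",364.8,135)))
# bolts in top crop (175,65),(411,38),(435,166),(192,197)
for x,y in((175,65),(411,38),(435,166),(192,197)):print("bolt",onz("top",245+(x-147)*.3745,140+y*.3745,.014))
# dark masks
for n,i,b in(("top",t,(305,160,360,200)),("scene",s,(160,180,200,220))):
    x0,y0,x1,y1=b;g=i[y0:y1,x0:x1].max(2);m=(g<38).astype(np.uint8);k,l,st,c=cv2.connectedComponentsWithStats(m)
    print(n,[(st[j]+[x0,y0,0,0,0]).tolist()+(c[j]+[x0,y0]).round(1).tolist() for j in range(1,k) if st[j][4]>8])
E
```

```text
top [[124, 202, 14, 11, 52]]
scene [[232, 189, 11, 8, 71], [241, 210, 10, 8, 60]]
upper [ 0.5833 -0.0038] [ 0.5852 -0.0037] (array([ 0.5837, -0.0037,  0.1387]), np.float64(0.0003))
lower [0.5823 0.0136]
grip [ 0.5632 -0.1175] [ 0.569  -0.1233]
hub [ 0.5801 -0.1698] [ 0.5935 -0.1699]
pin [0.4784 0.2658] [0.4859 0.27  ] (array([0.4799, 0.2697, 0.1895]), np.float64(0.0054))
bolt [0.6181 0.0522]
bolt [ 0.6636 -0.2039]
bolt [ 0.5225 -0.2296]
bolt [0.4751 0.0266]
top []
scene [[172, 194, 9, 22, 153, 175.7, 204.8]]
```

```bash
python3 - <<'E'
from h import *
t=cv2.imread("pics/top0.png")
print("grip scene",onz("scene",175.7,204.8,.104),onz("scene",175.7,204.8,.102))
x0,y0,x1,y1=310,160,350,195
g=t[y0:y1,x0:x1].max(2).astype(int);np.set_printoptions(linewidth=250);print(g[8:26,2:38])
for a in(100,105,110,115,120):
    p=np.array([.585,-.1723])+.05*np.array([np.cos(np.radians(a)),np.sin(np.radians(a))]);print(a,p.round(4),proj("scene",[*p,.104]),proj("top",[*p,.128]))
# circle fit of head pixels, long pin
s=cv2.imread("pics/scene0.png");g=s[125:160,350:380].max(2);m=(g<75).astype(np.uint8);k,l,st,c=cv2.connectedComponentsWithStats(m)
print([(st[j]+[350,125,0,0,0]).tolist()+(c[j]+[350,125]).round(1).tolist() for j in range(1,k) if st[j][4]>8])
u,v=[(c[j]+[350,125]) for j in range(1,k) if st[j][4]==st[1:,4].max()][0];print(onz("scene",u,v,.176))
E
```

```text
grip scene [ 0.5701 -0.125 ] [ 0.5678 -0.1252]
[[126 124 127 121 128 127 125 118  80  65  77  85  91  97  92  91  95  88  96  88  90  92  95  91  91  89  93  90  92  91  91  88  87  89  93 109]
 [125 124 124 124 127 126 123 101  63  65  72  86  93  92  95  92  95  91  94  91  92  94  89  93  87  82  85  89  92  91  92  94  88  90  93 106]
 [127 126 129 127 127 125 126  88  64  61  68  72  85  94  95  92  97  95  92  93  95  94  85  83  74  70  75  81  90  90  90  91  90  91  93 103]
 [128 127 125 125 128 126 122  95  64  55  56  50  58  77  87  91  96  92  92  93  92  87  75  70  73  72  68  71  75  83  91  91  93  89  90 100]
 [124 124 123 123 123 128 125  98  55  49  48  48  45  54  76  92  98  94  90  86  86  81  71  71  65  72  68  68  71  80  86  92  91  87  90  92]
 [126 128 125 126 126 129 125  97  51  50  54  50  49  51  63  83  88  84  86  72  75  69  77  70  67  68  70  72  70  74  80  92  85  92  91  91]
 [127 128 129 126 129 127 116  73  52  43  47  51  49  50  54  71  78  76  76  68  70  71  69  68  66  77  70  68  69  69  78  88  91  87  92  98]
 [127 124 129 128 129 11
[... 1268 characters left out ...]
2  91  92  93  94  94  90  90]
 [121 121 123 127 127 122 120 120 122 124 119 117  86  86  96 100  95  98  96  93  95  94  96  92  94  96  90  93  91  93  91  90  94  96  90  91]
 [122 125 122 125 123 127 125 125 123 119 121 119  91  79  91  97  95  95  93  93  97  92  96  93  92  97  93  93  94  96  94  90  91  93  91  91]]
100 [ 0.5763 -0.1231] [176.6 206.9] [323.2 171.2]
105 [ 0.5721 -0.124 ] [176.2 205.4] [323.6 172.8]
110 [ 0.5679 -0.1253] [175.6 204.1] [324.1 174.4]
115 [ 0.5639 -0.127 ] [174.7 202.8] [324.7 176. ]
120 [ 0.56  -0.129] [173.8 201.6] [325.5 177.5]
[[356, 128, 5, 2, 9, 357.8, 128.6], [357, 136, 12, 15, 132, 362.4, 143.3], [367, 150, 5, 4, 15, 369.1, 151.8]]
[0.4898 0.2666]
```

```bash
python3 -m jog '[[[0.03,0.03,0,0,0,0,0],[0.06,0.06,0,0,0,0,0],[0.09,0.09,0,0,0,0,0],[0.12,0.12,0,0,0,0,0],[0.15,0.15,0,0,0,0,0],[0.18,0.18,0,0,0,0,0],[0.21,0.21,0,0,0,0,0],[0.24,0.24,0,0,0,0,0],[0.27,0.265,0,0,0,0,0],[0.30,0.285,0,0,0,0,0]]]'
```

```text
clock: 0.93
eef_pos: [0.5181, -0.1628, 0.2391]
tool_rot: [0.975, 0.224, -0.0, -0.0]
ft_force: [0.6, -0.5, 0.3]
grip_width: 0.0853
```

```bash
python3 -m jog '[[[0.027,0.02,0,0,0,0,0],[0.053,0.0405,-0.01,0,0,0,0],[0.053,0.0405,-0.045,0,0,0,0],[0.053,0.0405,-0.08,0,0,0,0],[0.053,0.0405,-0.11,0,0,0,0],[0.053,0.0405,-0.13,0,0,0,0],[0.053,0.0405,-0.142,0,0,0,0],[0.053,0.0405,-0.142,0,0,0,0]]]'
python3 - <<'E'
from h import *
s=bot.camera("scene");t=bot.camera("top")
a=cv2.resize(s[150:270,110:290],None,fx=4,fy=4,interpolation=2)
cv2.imwrite("pics/c2.png",np.hstack([a]))
E
```

```text
clock: 1.6
eef_pos: [0.5673, -0.124, 0.093]
tool_rot: [0.975, 0.223, -0.004, -0.002]
ft_force: [-0.7, 0.0, -0.3]
grip_width: 0.0856
```

View pics/c2.png

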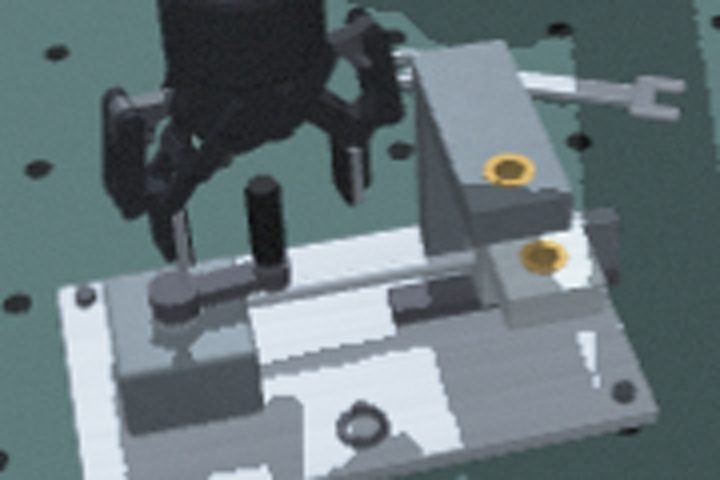

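The grip, at (265,220), stands between the open fingers, so I'll close on it.

```bash
python3 -m jog '[[[0,0,0,0,0,0,255],[0,0,0,0,0,0,255],[0,0,0,0,0,0,255],[0,0,0,0,0,0,255],[0,0,0,0,0,0,255],[0,0,0,0,0,0,255],[0,0,0,0,0,0,255],[0,0,0,0,0,0,255]]]'
python3 -c "
from h import *
print(bot.get_obs()['joint_pos'])
import math
for a0 in range(108,-260,-12):print(a0,[round(.05*(f(math.radians(a0))-f(math.radians(108))),4) for f in(math.cos,math.sin)])"
```

```text
clock: 2.37
eef_pos: [0.5703, -0.1235, 0.0982]
tool_rot: [0.975, 0.223, 0.0, -0.001]
ft_force: [-2.0, 3.9, 6.9]
grip_width: 0.0165
[-2.14384261e-01  4.97599683e-01  1.98463848e-03  1.07527143e+00
  2.37157243e-03  2.47645425e+00]
108 [0.0, 0.0]
96 [0.0102, 0.0022]
84 [0.0207, 0.0022]
72 [0.0309, -0.0]
60 [0.0405, -0.0043]
48 [0.0489, -0.0104]
36 [0.0559, -0.0182]
24 [0.0611, -0.0272]
12 [0.0644, -0.0372]
0 [0.0655, -0.0476]
-12 [0.0644, -0.0579]
-24 [0.0611, -0.0679]
-36 [0.0559, -0.0769]
-48 [0.0489, -0.0847]
-60 [0.0405, -0.0909]
-72 [0.0309, -0.0951]
-84 [0.0207, -0.0973]
-96 [0.0102, -0.0973]
-108 [0.0, -0.0951]
-120 [-0.0095, -0.0909]
-132 [-0.018, -0.0847]
-144 [-0.025, -0.0769]
-156 [-0.0302, -0.0679]
-168 [-0.0335, -0.0579]
-180 [-0.0345, -0.0476]
-192 [-0.0335, -0.0372]
-204 [-0.0302, -0.0272]
-216 [-0.025, -0.0182]
-228 [-0.018, -0.0104]
-240 [-0.0095, -0.0043]
-252 [-0.0, -0.0]
```

```bash
python3 -m jog '[[[0.010,0.002,0,0,0,0,255],[0.0205,0.002,0,0,0,0,255],[0.031,0,0,0,0,0,255],[0.0405,-0.0045,0,0,0,0,255],[0.049,-0.0105,0,0,0,0,255],[0.056,-0.018,0,0,0,0,255],[0.061,-0.027,0,0,0,0,255],[0.0645,-0.037,0,0,0,0,255],[0.0655,-0.0475,0,0,0,0,255],[0.0655,-0.0475,0,0,0,0,255]]]'
```

```text
clock: 3.2
eef_pos: [0.6343, -0.1746, 0.0981]
tool_rot: [0.975, 0.222, -0.002, 0.001]
ft_force: [-5.8, -0.2, 7.0]
grip_width: 0.0166
```

```bash
python3 -m jog '[[[-0.0015,-0.0105,0,0,0,0,255],[-0.005,-0.0205,0,0,0,0,255],[-0.010,-0.0295,0,0,0,0,255],[-0.017,-0.037,0,0,0,0,255],[-0.0255,-0.043,0,0,0,0,255],[-0.035,-0.0475,0,0,0,0,255],[-0.0455,-0.0495,0,0,0,0,255],[-0.056,-0.0495,0,0,0,0,255],[-0.066,-0.0475,0,0,0,0,255],[-0.066,-0.0475,0,0,0,0,255]]]'; python3 -c "
import math
for b in (-108,-216):
  print(b)
  for k in range(1,11):
    a=b-12*k;print([round(.05*(f(math.radians(a))-f(math.radians(b))),4) for f in(math.cos,math.sin)])"
```

```text
clock: 4.03
eef_pos: [0.5692, -0.2192, 0.0982]
tool_rot: [0.975, 0.223, 0.0, -0.0]
ft_force: [-0.2, 2.2, 3.5]
grip_width: 0.0168
-108
[-0.0095, 0.0043]
[-0.018, 0.0104]
[-0.025, 0.0182]
[-0.0302, 0.0272]
[-0.0335, 0.0372]
[-0.0345, 0.0476]
[-0.0335, 0.0579]
[-0.0302, 0.0679]
[-0.025, 0.0769]
[-0.018, 0.0847]
-216
[0.007, 0.0078]
[0.0155, 0.0139]
[0.025, 0.0182]
[0.0352, 0.0203]
[0.0457, 0.0203]
[0.0559, 0.0182]
[0.0655, 0.0139]
[0.0739, 0.0078]
[0.0809, 0.0]
[0.0861, -0.0091]
```

```bash
python3 -m jog '[[[-0.0095,0.0045,0,0,0,0,255],[-0.018,0.0105,0,0,0,0,255],[-0.025,0.018,0,0,0,0,255],[-0.030,0.027,0,0,0,0,255],[-0.0335,0.037,0,0,0,0,255],[-0.0345,0.0475,0,0,0,0,255],[-0.0335,0.058,0,0,0,0,255],[-0.030,0.068,0,0,0,0,255],[-0.025,0.077,0,0,0,0,255],[-0.025,0.077,0,0,0,0,255]]]'; python3 -m jog '[[[0.007,0.008,0,0,0,0,255],[0.0155,0.014,0,0,0,0,255],[0.025,0.018,0,0,0,0,255],[0.035,0.0205,0,0,0,0,255],[0.0455,0.0205,0,0,0,0,255],[0.056,0.018,0,0,0,0,255],[0.0655,0.014,0,0,0,0,255],[0.074,0.008,0,0,0,0,255],[0.081,0,0,0,0,0,255],[0.081,0,0,0,0,0,255]]]'
python3 - <<'E'
from m import *
s=bot.camera("scene");cv2.imwrite("pics/s3.png",s)
print(bronze("scene",s))
for b in bronze("scene",s)[:2]:
  u,v=b[0]+(b[2]-1)/2,b[1]+(b[3]-1)/2;print(u,v,onz("scene",u,v,.14),onz("scene",u,v,.079))
E
```

```text
clock: 4.87
eef_pos: [0.545, -0.1405, 0.0981]
tool_rot: [0.975, 0.224, -0.0, -0.001]
ft_force: [-3.6, 4.1, 9.7]
grip_width: 0.0166
clock: 5.7
eef_pos: [0.6268, -0.1449, 0.0981]
tool_rot: [0.975, 0.222, -0.0, 0.002]
ft_force: [-2.3, -2.2, 6.9]
grip_width: 0.0164
[[232, 189, 11, 8, 71], [234, 212, 10, 7, 61]]
237.0 192.5 [ 0.5848 -0.0044] [0.513  0.0015]
238.5 215.0 [ 0.6485 -0.0069] [ 0.5831 -0.0012]
```

```bash
python3 -m jog '[[[0.005,-0.009,0,0,0,0,255],[0.0085,-0.019,0,0,0,0,255],[0.0095,-0.0295,0,0,0,0,255],[0.0095,-0.0295,0,0,0,0,255]]]'; python3 -m jog '[[[-0.0002,-0.005,0,0,0,0,255],[-0.001,-0.0105,0,0,0,0,255],[-0.0025,-0.0155,0,0,0,0,255],[-0.0025,-0.0155,0,0,0,0,255]]]'
python3 -c "
import math
for k in range(1,14):
    a=-18-6*k;print(k,[round(.05*(f(math.radians(a))-f(math.radians(-18))),4) for f in(math.cos,math.sin)])"
```

```text
clock: 6.08
eef_pos: [0.6343, -0.174, 0.0981]
tool_rot: [0.975, 0.222, -0.001, 0.0]
ft_force: [-4.6, -0.7, 8.7]
grip_width: 0.017
clock: 6.42
eef_pos: [0.6316, -0.1879, 0.0981]
tool_rot: [0.975, 0.223, -0.001, -0.0]
ft_force: [-5.9, 0.7, 7.7]
grip_width: 0.0164
1 [-0.0019, -0.0049]
2 [-0.0043, -0.0095]
3 [-0.0071, -0.0139]
4 [-0.0104, -0.018]
5 [-0.0141, -0.0217]
6 [-0.0182, -0.025]
7 [-0.0226, -0.0279]
8 [-0.0272, -0.0302]
9 [-0.0321, -0.0321]
10 [-0.0372, -0.0335]
11 [-0.0423, -0.0343]
12 [-0.0476, -0.0345]
13 [-0.0528, -0.0343]
```

```bash
python3 -m jog '[[[-0.002,-0.005,0,0,0,0,255],[-0.0043,-0.0095,0,0,0,0,255],[-0.007,-0.014,0,0,0,0,255],[-0.007,-0.014,0,0,0,0,255]]]'; python3 - <<'E'
from m import *
s=bot.camera("scene")
for b in bronze("scene",s)[:2]:
  u,v=b[0]+(b[2]-1)/2,b[1]+(b[3]-1)/2;print(b,onz("scene",u,v,.14),onz("scene",u,v,.079))
E
```

```text
clock: 6.75
eef_pos: [0.6247, -0.2011, 0.0981]
tool_rot: [0.975, 0.223, -0.001, -0.001]
ft_force: [-5.0, 2.5, 8.9]
grip_width: 0.0165
[232, 189, 11, 8, 71] [ 0.5848 -0.0044] [0.513  0.0015]
[233, 212, 10, 7, 60] [ 0.6483 -0.0087] [ 0.5829 -0.0032]
```

```bash
python3 -m jog '[[[-0.0033,-0.004,0,0,0,0,255],[-0.007,-0.0078,0,0,0,0,255],[-0.011,-0.011,0,0,0,0,255],[-0.011,-0.011,0,0,0,0,255]]]'
```

```text
clock: 7.13
eef_pos: [0.6142, -0.2116, 0.0981]
tool_rot: [0.975, 0.223, -0.0, -0.001]
ft_force: [-4.0, 2.2, 8.0]
grip_width: 0.0166
```

```bash
python3 -m jog '[[[-0.0045,-0.0028,0,0,0,0,255],[-0.009,-0.005,0,0,0,0,255],[-0.014,-0.007,0,0,0,0,255],[-0.014,-0.007,0,0,0,0,255]]]'; python3 -m jog '[[[-0.005,-0.0013,0,0,0,0,255],[-0.0102,-0.002,0,0,0,0,255],[-0.0102,-0.002,0,0,0,0,255]]]'
```

```text
clock: 7.47
eef_pos: [0.6008, -0.2187, 0.0981]
tool_rot: [0.975, 0.223, 0.0, -0.001]
ft_force: [-2.2, 2.2, 6.2]
grip_width: 0.0167
clock: 7.72
eef_pos: [0.5931, -0.2207, 0.0982]
tool_rot: [0.975, 0.224, 0.003, -0.0]
ft_force: [5.5, 3.6, 2.3]
grip_width: 0.0164
```

```bash
python3 -m jog '[[[-0.002,0,0,0,0,0,255],[-0.003,0,0,0,0,0,255],[-0.003,0,0,0,0,0,255],[-0.003,0,0,0,0,0,255]]]'; python3 - <<'E'
from m import *
s=bot.camera("scene");cv2.imwrite("pics/s4.png",s)
for b in bronze("scene",s)[:2]:
  u,v=b[0]+(b[2]-1)/2,b[1]+(b[3]-1)/2;print(b,onz("scene",u,v,.14),onz("scene",u,v,.079))
E
```

```text
clock: 8.05
eef_pos: [0.5929, -0.2207, 0.0983]
tool_rot: [0.975, 0.224, 0.005, 0.001]
ft_force: [10.8, 3.5, -1.2]
grip_width: 0.0166
[232, 189, 11, 8, 70] [ 0.5848 -0.0044] [0.513  0.0015]
[232, 212, 11, 7, 62] [ 0.6482 -0.0096] [ 0.5828 -0.0042]
```

```bash
python3 -m jog '[[[0,0,0,0,0,0,0],[0,0,0,0,0,0,0],[0,0,0,0,0,0,0],[0,0,0,0,0,0,0],[0,0,0,0,0,0,0],[0,0,0.02,0,0,0,0],[0,0,0.055,0,0,0,0],[0,0,0.09,0,0,0,0],[0,0,0.13,0,0,0,0],[0,0,0.165,0,0,0,0]]]'
python3 - <<'E'
from m import *
s=bot.camera("scene");t=bot.camera("top");cv2.imwrite("pics/s5.png",s);cv2.imwrite("pics/t5.png",t)
def c(i,u,v,w,h,k):return cv2.resize(i[v:v+h,u:u+w],(w*k,h*k),interpolation=cv2.INTER_NEAREST)
a=np.hstack([c(s,340,120,50,75,8),c(t,150,150,50,75,8)])
cv2.imwrite("pics/c3.png",cv2.convertScaleAbs(a,alpha=1.6))
for b in bronze("scene",s):
  u,v=b[0]+(b[2]-1)/2,b[1]+(b[3]-1)/2;print(b,onz("scene",u,v,.14),onz("scene",u,v,.079))
print(bot.get_obs()['joint_pos'])
E
```

```text
clock: 8.93
eef_pos: [0.5872, -0.222, 0.2646]
tool_rot: [0.975, 0.223, 0.0, 0.0]
ft_force: [0.2, 0.4, -0.9]
grip_width: 0.0854
[232, 189, 11, 8, 71] [ 0.5848 -0.0044] [0.513  0.0015]
[232, 212, 10, 7, 61] [ 0.6481 -0.0105] [ 0.5827 -0.0052]
[-3.61224118e-01  4.94795266e-01  4.55138071e-01  1.51726816e+00
 -1.88093415e-04  2.33099986e+00]
```

View pics/c3.png

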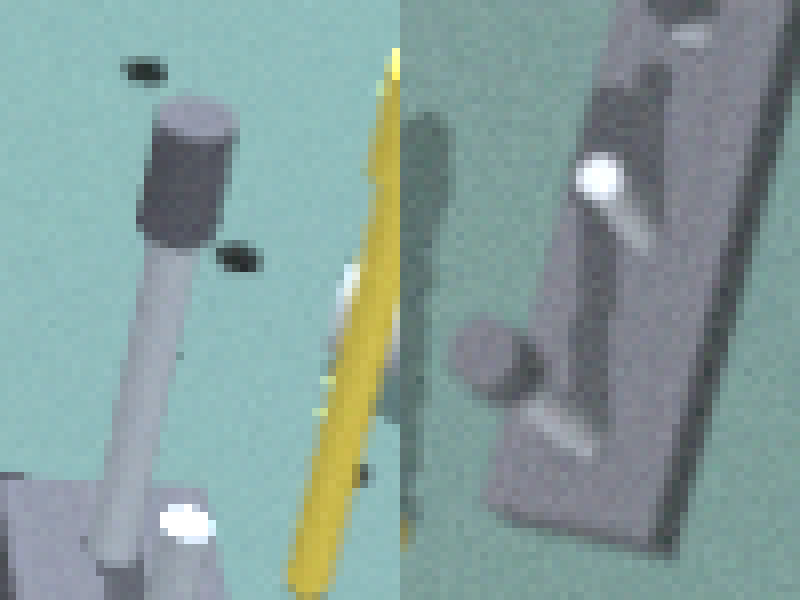

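The crop shows the dark-headed long pin standing in the rack, with its head top at scene (364,134) and top-view (160,194). The yellow pin beside it is the decoy. The stub and the white-topped dowel are the other two pins.

```bash
python3 - <<'E'
from h import *
a,b=("scene",364.2,134.2),("top",160,194)
print(onz(*a,.194),onz(*b,.194),tri(a,b))
# base of shank at rack top, rack corners
print("base",onz("top",150+(590-400)/8-.5,150+448/8-.5,.048),onz("scene",340+118/8-.5,120+562/8-.5,.048))
p=.481,.268
print(proj("scene",[.482,.268,.194]),proj("top",[.482,.268,.194]),proj("scene",[.482,.268,.158]))
# dowel top centre z=.118: top & scene
print(onz("top",150+(600-400)/8-.5,150+177/8-.5,.118),onz("scene",340+187/8-.5,120+523/8-.5,.118))
print(onz("top",150+(487-400)/8-.5,150+510/8-.5,.048),onz("top",150+(675-400)/8-.5,150+548/8-.5,.048))
E
```

```text
[0.4829 0.2696] [0.4805 0.2708] (array([0.4807, 0.2708, 0.1926]), np.float64(0.0007))
base [0.4788 0.27  ] [0.4888 0.2694]
[363.4 134. ] [161.3 193.4] [360.6 148.2]
[0.5563 0.2601] [0.556  0.2583]
[0.4554 0.3031] [0.4462 0.2376]
```

```bash
python3 -m jog '[[[-0.0085,0.039,0,0,0,6,0],[-0.017,0.078,0,0,0,12,0],[-0.0255,0.117,0,0,0,18,0],[-0.034,0.156,0,0,0,24,0],[-0.0425,0.195,0,0,0,30,0],[-0.051,0.234,0,0,0,36,0],[-0.0595,0.273,0,0,0,42,0],[-0.068,0.312,0,0,0,48,0],[-0.0765,0.351,0,0,0,54,0],[-0.085,0.39,0,0,0,60,0]]]'; python3 -m jog '[[[-0.0085,0.035,0,0,0,0,0],[-0.015,0.07,0,0,0,0,0],[-0.0205,0.095,0,0,0,0,0],[-0.0205,0.1025,0,0,0,0,0],[-0.0205,0.1025,0,0,0,0,0],[-0.0205,0.1025,0,0,0,0,0],[-0.0205,0.1025,0,0,0,0,0]]]'
```

```text
clock: 9.87
eef_pos: [0.5017, 0.1696, 0.262]
tool_rot: [0.731, 0.682, -0.0, 0.0]
ft_force: [1.4, 0.6, -0.3]
grip_width: 0.0855
clock: 10.45
eef_pos: [0.4824, 0.2694, 0.262]
tool_rot: [0.733, 0.68, -0.0, 0.0]
ft_force: [0.2, 0.1, 0.0]
grip_width: 0.0857
```

```bash
python3 -m jog '[[[-0.001,0.001,-0.03,0,0,0,0],[-0.001,0.001,-0.06,0,0,0,0],[-0.001,0.001,-0.085,0,0,0,0],[-0.001,0.001,-0.095,0,0,0,0],[-0.001,0.001,-0.095,0,0,0,0],[-0.001,0.001,-0.095,0,0,0,0]]]'; python3 - <<'E'
from h import *
s=bot.camera("scene");t=bot.camera("top");print(bot.get_obs()["ft_force"])
def c(i,u,v,w,h,k):return cv2.resize(i[v:v+h,u:u+w],(w*k,h*k),interpolation=2)
a=np.hstack([c(s,320,90,80,100,5),c(t,130,150,80,100,5)])
cv2.imwrite("pics/c4.png",cv2.convertScaleAbs(a,alpha=1.6))
E
```

```text
clock: 10.95
eef_pos: [0.4817, 0.2708, 0.1678]
tool_rot: [0.733, 0.68, -0.0, 0.0]
ft_force: [0.8, 0.3, 0.3]
grip_width: 0.0854
[ 0.67612437 -0.15320798  1.14999599]
```

View pics/c4.png

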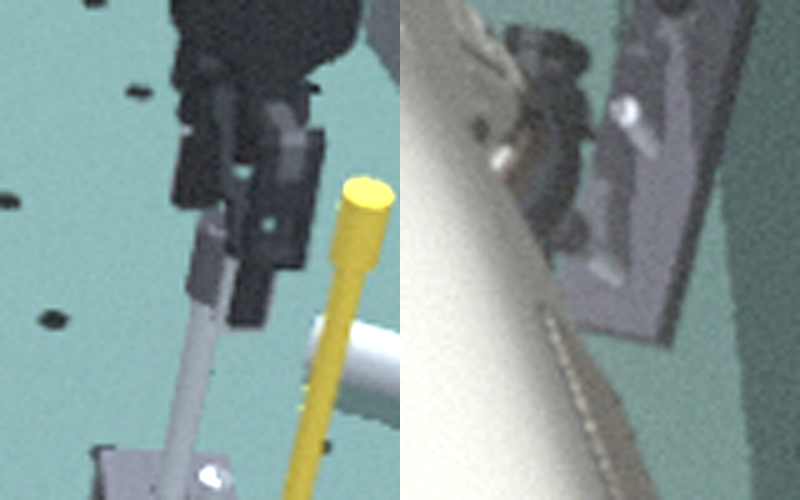

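```bash
python3 - <<'E'
from h import *
R=lambda p:((proj("scene",p)-[320,90]+.5)*5).round()
q=[.733,.68,0,0]
from scipy.spatial.transform import Rotation as Ro
y=Ro.from_quat(q).as_matrix()[:,1];print(y)
for s in(-1,1):
  for d in(.043,.057):
    print(s,d,R(np.array([.4817,.2708,.173])+s*d*y))
print("head bottom",R([.4815,.2705,.158]),"top",R([.4815,.2705,.194]),"rot test yaw",)
E
```

```text
[ 0.99719013 -0.0749123   0.        ]
-1 0.043 [197. 208.]
-1 0.057 [191. 190.]
1 0.043 [239. 323.]
1 0.057 [247. 343.]
head bottom [211. 292.] top [224. 222.] rot test yaw
```

The head stands between the fingers at (207,285) in the crop. The front finger looks 2–4 mm too far in +y, so I'll shift slightly and close.

```bash
python3 -m jog '[[[0,-0.0025,0,0,0,0,0],[0,-0.0025,0,0,0,0,255],[0,-0.0025,0,0,0,0,255],[0,-0.0025,0,0,0,0,255],[0,-0.0025,0,0,0,0,255],[0,-0.0025,0,0,0,0,255],[0,-0.0025,0,0,0,0,255],[0,-0.0025,0,0,0,0,255],[0,-0.0025,0,0,0,0,255],[0,-0.0025,0,0,0,0,255]]]'
```

```text
clock: 11.88
eef_pos: [0.4812, 0.2694, 0.1676]
tool_rot: [0.733, 0.681, 0.0, -0.0]
ft_force: [-1.7, 0.1, 2.8]
grip_width: 0.0209
```

```bash
python3 -m jog '[[[0,0,0.01,0,0,0,255],[0,0,0.025,0,0,0,255],[0,0,0.045,0,0,0,255],[0,0,0.065,0,0,0,255],[0,0,0.09,0,0,0,255],[0,0,0.115,0,0,0,255],[0,0,0.14,0,0,0,255],[0,0,0.16,0,0,0,255],[0,0,0.17,0,0,0,255],[0,0,0.17,0,0,0,255]]]'; python3 -m jog '[[[0.012,-0.032,0,0,0,0,255],[0.024,-0.064,0,0,0,0,255],[0.036,-0.096,0,0,0,0,255],[0.048,-0.128,0,0,0,0,255],[0.06,-0.16,0,0,0,0,255],[0.072,-0.192,0,0,0,0,255],[0.084,-0.224,0,0,0,0,255],[0.094,-0.25,0,0,0,0,255],[0.1,-0.266,0,0,0,0,255],[0.1,-0.266,0,0,0,0,255]]]'
python3 - <<'E'
from h import *
s=bot.camera("scene");t=bot.camera("top");o=bot.get_obs();print(o["ft_force"],o["eef_pos"])
cv2.imwrite("pics/s6.png",s);cv2.imwrite("pics/t6.png",t)
def c(i,u,v,w,h,k):return cv2.resize(i[v:v+h,u:u+w],(w*k,h*k),interpolation=2)
a=np.hstack([c(s,200,90,90,145,4),c(t,235,100,90,145,4)])
cv2.imwrite("pics/c5.png",cv2.convertScaleAbs(a,alpha=1.5))
E
```

```text
clock: 12.72
eef_pos: [0.482, 0.2696, 0.3401]
tool_rot: [0.733, 0.681, 0.002, 0.001]
ft_force: [-0.2, 1.2, -2.5]
grip_width: 0.0205
clock: 13.55
eef_pos: [0.5815, -0.0008, 0.3349]
tool_rot: [0.734, 0.679, -0.002, -0.0]
ft_force: [-0.2, 0.6, -3.3]
grip_width: 0.0206
[ 0.34933917  0.23799456 -2.95935916] [0.58070844 0.00250278 0.33552897]
```

View pics/c5.png

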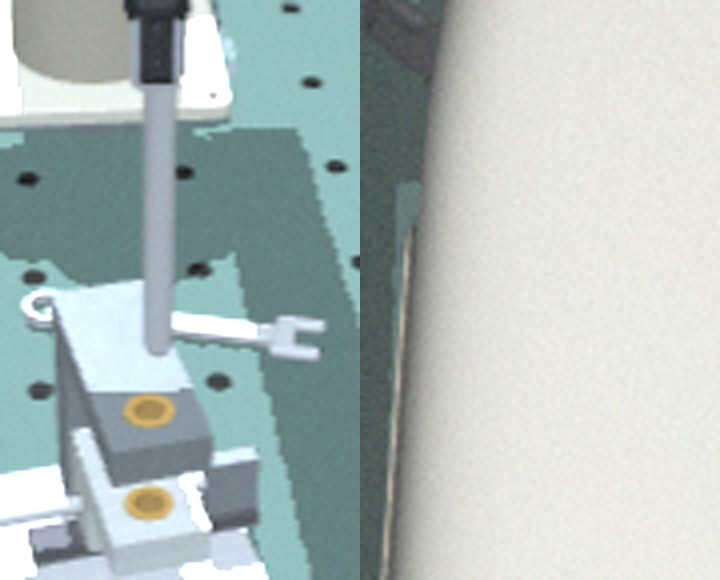

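```bash
cat > k.py <<'E'
from m import *
def look(zt,save=None):
    s=bot.camera("scene");o=bot.get_obs();p=o["eef_pos"];print("eef",p.round(4),"F",o["ft_force"].round(1))
    if save:
        cv2.imwrite(save,cv2.convertScaleAbs(cv2.resize(s[150:240,200:290],None,fx=6,fy=6,interpolation=2),alpha=1.5))
    return s,p
E
python3 -m jog '[[[0,0,0,0,0,0,255],[0,0,0,0,0,0,255],[0,0,0,0,0,0,255]]]'
python3 - <<'E'
from k import *
s,p=look(0);cv2.imwrite("pics/s7.png",s)
np.set_printoptions(linewidth=250)
print(s[158:186,228:252].min(2))
for b in bronze("scene",s)[:2]: print(b)
E
```

```text
clock: 13.9
eef_pos: [0.5808, 0.0043, 0.3372]
tool_rot: [0.732, 0.681, -0.0, -0.0]
ft_force: [-0.8, -0.2, -2.8]
grip_width: 0.0207
eef [0.5809 0.0043 0.3374] F [ 0.5 -0.7 -3.9]
[[ 69  67  67  70  69  70  68  69  66  70  76  99 107 111 114 111 111 100  73  39  35  45  42  44]
 [ 68  66  67  70  70  72  76  72  71  70  77  98 108 111 113 112 108 101  84  73  81  78  66  79]
 [ 81 103 112 109 118 139 148 136  97  69  82  97 110 113 110 112 109 101  99 100 100 102  99  99]
 [150 150 152 150 149 150 148 149 124  71  78  97 110 112 113 112 107 103 101  99  98  99  99 100]
 [151 151 151 151 153 152 151 148 138 106 101 103 108 112 110 112 108 100  96 100 101 100 100  99]
 [149 150 149 150 150 152 150 150 149 135 100 102 109 112 111 112 110 103 100  99 100 100  98 100]
 [148 149 148 150 148 149 148 148 149 140 118 103 108 112 114 109 109 101  99 102  99  97  99 101]
 [150 151 150 149 147 148 149 149 148 143 125 106 109 113 112 110 110 101  99 102 100  99 101 101]
 [150 151 150 150 148 149 149 148 150 148 135 112 109 112 112 115 107 103  98  98  99 102  99 100]
 [152 150 151 150 149 149 151 14
[... 1193 characters left out ...]
 151 149 150 149 151 146 148 133 101 100 101 102 100 101 100]
 [150 152 150 148 149 150 152 150 150 150 149 150 151 149 149 150 142 117  99  99  99  99  98 102]
 [148 147 146 150 150 151 151 151 153 150 148 149 151 150 150 151 148 130 102 101 100 101 102 101]
 [149 150 149 148 153 151 152 151 151 150 150 148 150 150 149 149 147 139 115 101 100 101 101 100]
 [152 151 150 153 151 153 153 150 150 149 149 151 150 151 148 150 149 150 132 102 101  98 100 103]
 [151 151 150 153 152 151 153 149 151 151 150 150 149 149 148 149 149 147 138 116 100  98  98  86]
 [152 151 150 150 152 153 151 150 148 149 151 150 148 147 148 147 148 149 138 117 101  97  95  77]]
[232, 189, 11, 8, 68]
[232, 212, 10, 7, 61]
```

```bash
python3 - <<'E'
from h import *
# near edge pixel of tip: (241.8,177.6)
e=onz("scene",241.8,177.6,.1778);o,r=ray("scene",241.8,177.6);d=-r[:2]/np.linalg.norm(r[:2])
tip=e-.005*d;b=onz("scene",237,192.5,.14);print("edge",e,"tip",tip,"bore",b,"move",b-tip)
# shank side-based lateral check at z~.22
for z in(.1778,.2,.24,.28):print(z,proj("scene",[*tip,z]))
s=cv2.imread("pics/s7.png").min(2).astype(int)
for v in(115,125,135,145):print(v,s[v,230:252])
E
```

```text
edge [0.5869 0.0045] tip [0.58192234 0.00497211] bore [ 0.5848 -0.0044] move [ 0.00287766 -0.00937211]
0.1778 [241.8 175.9]
0.2 [241.9 166.6]
0.24 [242.1 148.9]
0.28 [242.2 130.2]
115 [162 160 160 160 161 163 160 159 145 107 101 108 110 112 113 108 136 204
 233 234 234 233]
125 [ 66  66  69  69  68  68  67  67  76  95 106 108 111 110 110 109  92  72
  65  66  68  69]
135 [ 67  68  69  68  66  67  70  68  74  95 105 109 113 112 111 106  90  70
  67  67  66  66]
145 [ 69  67  66  67  67  68  67  67  79  98 107 108 109 111 110 109  87  68
  69  68  70  67]
```

```bash
python3 -m jog '[[[0.003,-0.0095,0,0,0,0,255],[0.003,-0.0095,-0.01,0,0,0,255],[0.003,-0.0095,-0.02,0,0,0,255],[0.003,-0.0095,-0.029,0,0,0,255],[0.003,-0.0095,-0.029,0,0,0,255],[0.003,-0.0095,-0.029,0,0,0,255],[0.003,-0.0095,-0.029,0,0,0,255]]]'
python3 - <<'E'
from k import *
s,p=look(0,"pics/c8.png");cv2.imwrite("pics/s8.png",s)
np.set_printoptions(linewidth=250)
print(s[178:202,226:250].min(2)); print(s[178:202,226:250,2])
E
```

```text
clock: 14.53
eef_pos: [0.5843, -0.0063, 0.3088]
tool_rot: [0.733, 0.681, 0.0, 0.0]
ft_force: [0.3, 0.1, -2.6]
grip_width: 0.0206
eef [ 0.5845 -0.0063  0.309 ] F [ 0.1  0.4 -2.8]
[[150 151 149 148 151 150 137 112 107 109 110 111 108 105 122 147 147 141 116 101  99 100  99  99]
 [150 149 150 152 150 149 137 113 107 109 112 111 110 105 121 149 149 148 132 101 101 101 100 100]
 [149 149 151 151 150 150 138 114 108 113 110 110 108 103 123 149 150 151 139 118  99  98 101 100]
 [149 150 148 148 148 151 140 112 107 109 112 111 109 104 122 149 151 150 147 131 101 100  98 101]
 [149 149 150 148 148 148 138 114 106 110 113 110 109 105 124 150 149 146 146 138 117 101  99  99]
 [149 151 150 149 149 151 143 114 107 112 111 110 112 104 122 148 151 148 148 148 132 101 100  99]
 [149 151 152 151 147 151 139 114 108 110 112 110 109 102 119 147 146 146 147 147 140 115  97  99]
 [150 149 151 150 150 148 139 113 107 110 111 109 110 104 123 147 147 146 148 146 138 116  99  99]
 [150 150 152 149 150 151 141 123 108 111 111 111 108 103 123 147 147 144 144 144 145 139 116  98]
 [149 148 146 144 143 147 141 1
[... 3131 characters left out ...]
5  91]
 [ 91  94  90  93  94  95 113 135 139 141 138 137 141 140 137 130 106  92  91  92  90  92  93  92]
 [ 91  89  91  91  90  96  96 104 111 123 129 133 130 119 106  99  94  93  93  92  93  94  91  92]
 [ 94  94  92  92  93  93  93  94  92  93  94  92  93  90  95  91  92  93  92  91  95  92  91  93]
 [ 85  93  94  91  93  92  94  91  95  95  92  95  94  93  92  91  93  92  92  93  91  92  90  89]
 [ 83  93  96  92  93  93  96  92  92  95  94  91  94  95  92  95  92  91  92  92  91  94  90  85]
 [ 79  93  93  94  92  92  94  92  93  92  92  93  93  89  91  89  91  88  84  82  81  75  76  73]
 [ 74  86  94  93  93  92  90  93  94  91  90  87  85  83  78  75  76  78  76  79  79  75  75  75]]
```

View pics/c8.png

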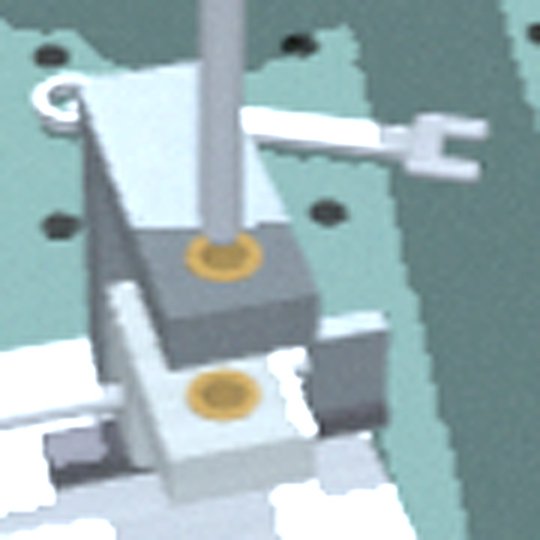

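```bash
python3 - <<'E'
from h import *
for z in(.1474,.1494):
  e=onz("scene",236.2,190.4,z);o,r=ray("scene",236.2,190.4);d=-r[:2]/np.linalg.norm(r[:2])
  tip=e-.005*d
  for b in((236.9,192.4),):print(z,"tip",tip.round(4),"bore",onz("scene",*b,.14),(onz("scene",*b,.14)-tip).round(4))
print(proj("scene",[.5848,-.0044,.14]),proj("scene",[.5848+.012,-.0044,.14]),proj("scene",[.5848-.012,-.0044,.14]))
E
```

```text
0.1474 tip [ 0.5822 -0.0057] bore [ 0.5845 -0.0046] [0.0023 0.0011]
0.1494 tip [ 0.5846 -0.0059] bore [ 0.5845 -0.0046] [-0.0001  0.0013]
[237.  192.5] [237.5 196.5] [236.5 188.5]
```

```bash
python3 -m jog '[[[0,0.0013,-0.004,0,0,0,255],[0,0.0013,-0.008,0,0,0,255],[0,0.0013,-0.011,0,0,0,255],[0,0.0013,-0.013,0,0,0,255],[0,0.0013,-0.013,0,0,0,255],[0,0.0013,-0.013,0,0,0,255]]]'
```

```text
clock: 15.08
eef_pos: [0.5841, -0.005, 0.2951]
tool_rot: [0.733, 0.681, -0.0, -0.0]
ft_force: [1.0, -0.9, -3.2]
grip_width: 0.0204
```

```bash
python3 -m jog '[[[0,0,-0.002,0,0,0,255],[0,0,-0.004,0,0,0,255],[0,0,-0.006,0,0,0,255],[0,0,-0.006,0,0,0,255],[0,0,-0.006,0,0,0,255]]]'; python3 - <<'E'
from k import *
s,p=look(0,"pics/c9.png");print(bot.get_obs()["ft_torque"])
E
```

```text
clock: 15.5
eef_pos: [0.5841, -0.005, 0.2891]
tool_rot: [0.733, 0.681, -0.0, -0.0]
ft_force: [-0.3, -0.8, -2.5]
grip_width: 0.0203
eef [ 0.5842 -0.005   0.2893] F [-0.1 -1.  -2.8]
[-0.03595253  0.00082484  0.0005692 ]
```

View pics/c9.png

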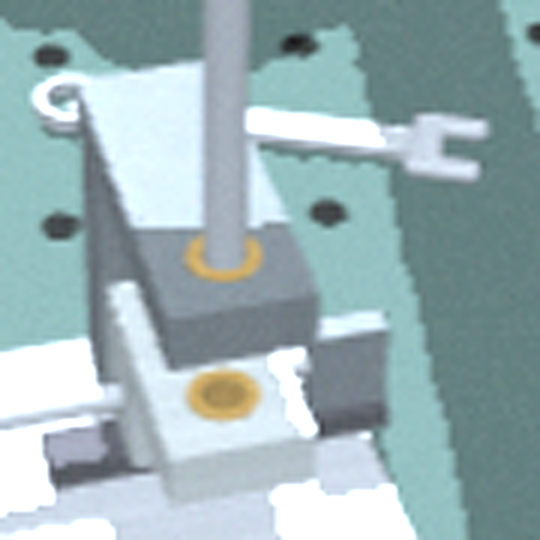

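The shank is inside the upper bushing at (224,262) and no contact force shows. I'll carry on down to just above the lower bushing.

```bash
python3 -m jog '[[[0,0,-0.004,0,0,0,255],[0,0,-0.008,0,0,0,255],[0,0,-0.012,0,0,0,255],[0,0,-0.017,0,0,0,255],[0,0,-0.022,0,0,0,255],[0,0,-0.022,0,0,0,255]]]'; python3 -m jog '[[[0,0,-0.005,0,0,0,255],[0,0,-0.01,0,0,0,255],[0,0,-0.015,0,0,0,255],[0,0,-0.02,0,0,0,255],[0,0,-0.02,0,0,0,255],[0,0,-0.02,0,0,0,255]]]'; python3 -m jog '[[[0,0,-0.003,0,0,0,255],[0,0,-0.006,0,0,0,255],[0,0,-0.009,0,0,0,255],[0,0,-0.012,0,0,0,255],[0,0,-0.012,0,0,0,255],[0,0,-0.012,0,0,0,255]]]'
```

```text
clock: 16.05
eef_pos: [0.5835, -0.005, 0.2656]
tool_rot: [0.733, 0.681, -0.001, -0.001]
ft_force: [-0.7, 0.2, -3.4]
grip_width: 0.0206
clock: 16.55
eef_pos: [0.5839, -0.005, 0.2468]
tool_rot: [0.733, 0.681, -0.0, -0.0]
ft_force: [0.1, -0.2, -2.7]
grip_width: 0.0204
clock: 17.05
eef_pos: [0.584, -0.005, 0.235]
tool_rot: [0.733, 0.681, -0.0, -0.0]
ft_force: [0.1, 0.2, -2.6]
grip_width: 0.0206
```

```bash
python3 -m jog '[[[0,0,-0.002,0,0,0,255],[0,0,-0.004,0,0,0,255],[0,0,-0.006,0,0,0,255],[0,0,-0.006,0,0,0,255]]]'; python3 -m jog '[[[0,0,-0.004,0,0,0,255],[0,0,-0.008,0,0,0,255],[0,0,-0.012,0,0,0,255],[0,0,-0.016,0,0,0,255],[0,0,-0.02,0,0,0,255],[0,0,-0.0225,0,0,0,255],[0,0,-0.0225,0,0,0,255],[0,0,-0.0225,0,0,0,255],[0,0,-0.0225,0,0,0,255]]]'; python3 - <<'E'
from k import *
s,p=look(0);cv2.imwrite("pics/c10.png",cv2.convertScaleAbs(cv2.resize(s[110:260,130:290],None,fx=4,fy=4,interpolation=2),alpha=1.3))
E
```

```text
clock: 17.38
eef_pos: [0.5839, -0.0049, 0.2287]
tool_rot: [0.733, 0.681, -0.0, -0.0]
ft_force: [-0.2, -0.1, -3.5]
grip_width: 0.0206
clock: 18.13
eef_pos: [0.5843, -0.005, 0.207]
tool_rot: [0.733, 0.681, 0.0, 0.0]
ft_force: [-0.4, -0.5, -3.8]
grip_width: 0.0213
eef [ 0.5844 -0.005   0.2071] F [ 0.9  0.5 -3. ]
```

View pics/c10.png

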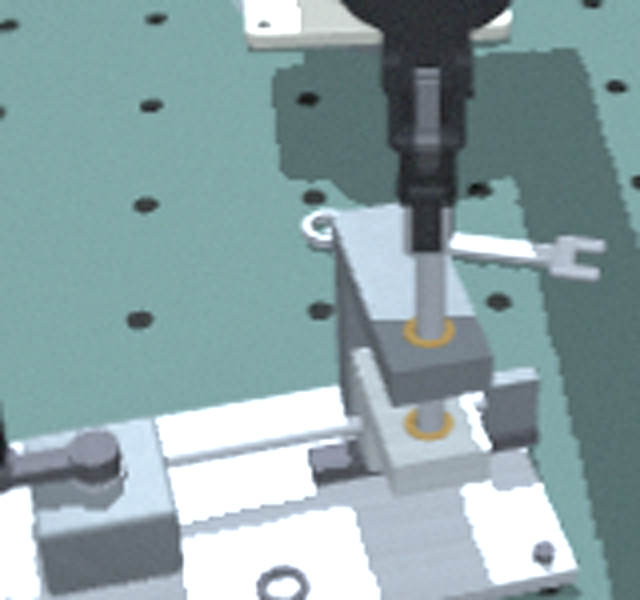

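The shank passes through both bronze rings, upper (430,330) and lower (430,422). The crank rests at its stop. The force is only the pin's weight.

```bash
python3 -c "
from workcell import bot
bot.job_done()"
```

```text
the job is handed in; nothing more can be done
```

The crank is wound clockwise to its stop and the long dark-headed pin is threaded through both bushings. The arm is still holding it, and I handed the job in at about 18 s.

- **Crank:** I turned it about 1.4 to 1.5 turns until it stopped. The grip then stayed put while the force rose to about 11 N, and the camera put the lower bushing in line under the upper one to within about 2 mm.
- **Pin:** the last picture shows the shank passing through both bronze rings, and I felt no contact on the way down. The wrist reading is about 3 N, which is just the pin's weight.
- **Tip position:** by the arm's measured height the tip is 47 mm above the table. That puts it about 10 mm below the lower bushing and 35 mm above the base plate. I worked this out assuming no slip in the grip, because the tip itself is hidden from the cameras.
- **Other pins:** I left the two shorter pins and the yellow one alone, but did not photograph the rack again afterwards.
- **Disagreements:** the two cameras differed by 1–2 mm on the upper bushing. Just before gripping, the pin looked 2–4 mm off-centre between the fingers, so I shifted the gripper 2.5 mm. Before lowering the pin I realigned it by camera over the upper bushing.

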